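# Load the yoke bar into the sprung sample lift and latch it down

## Robot

A 6-joint arm with a two-finger parallel gripper is mounted at the origin on a cart in front of the work surface, level with it; the furniture and walls round the work are solid. World frame = base frame: x ahead of the robot, y to its left, z up, the work surface at z = 0. Lengths are in m, angles in rad, forces in N, time in s.
With the tool pointing down it reaches from about 0.35 to 0.775 m from the base axis. Payload 5.5 kg.
Tool frame: the origin (TCP) lies at the very end of the fingers, on their centre line; the grasp point (between the pads) lies 19 mm behind it; z points along the fingers, y is the line along which they close (so a half turn about z gives the same grasp; the last joint's range is limited). The gripper opens to 85 mm and grips with 20 to 120 N. Pads are 22 mm wide; open, the fingers measure 114 mm over their backs; the gripper's body (76 mm by 85 mm) begins 54 mm behind the grasp point. The pads swing forward as they close: fully open they stand 13 mm farther back than shut.
Start: joints at [-1.423, 0.313, 0.046, 1.304, 0, 1.431], TCP at [0.163, -0.551, 0.231] pointing down, gripper open.
Joint ranges: [-2.76, 2.76], [-0.86, 1.69], [-1.03, 1.26], [-2.2, 2.34], [-1.47, 1.5], [-3.14, 3.14]. Speed limits (rad/s): [2.57, 2.57, 3.14, 3.14, 3.14, 3.14].

## Interface

Orientations are given as a unit quaternion [w, x, y, z].
In Python, from workcell import env, cams, ticket, spotter gives the robot as it stands.
- The arm moves only by the tool jog_arm, never from a script. Its argument "increments" is a list that holds one entry, the list of rows, each a list of 7 numbers: the shift along the tool's x, y, z in units of 0.25 m (1.0 is 0.25 m), then the turn, a rotation vector about the tool's x, y, z in units of 180 degrees (1.0 is 180 degrees), then the closure in counts, from 0 (fully open) to 255 (shut). A call has 1 to 20 rows; each row shifts and turns the commanded pose from where the row before left it, along the tool's axes as they then stand; what a row does not reach is not made up. A row lasts 1/10 s, in which the tool goes at most 50 mm and 8.59 degrees, less where a joint would pass 70% of its speed; a pose out of reach is approached as far as the arm can. A call with a number of a shift or a turn outside -1 to 1 is refused whole. A call with a gripper value outside its range is refused whole. The fingers move at their own pace and stop on an object; "force" is the grip in N (left out, the last holds). Time passes only in rows, so rows that do not move let the fingers close. It gives the time, the measured TCP pose, the force, the opening and the grip force at its end, in the units of the state.
- env.get_state(): the state, without advancing time (a new reading comes with each control period).
- cams.read_camera(name): name is "scene" or "side" or "wrist"; returns a dict with "pixels" (384x512x3 uint8, red, green, blue), "fx", "fy", "cx", "cy" (pixels), "k1" (the pictures are not rectified: a ray, as slopes to the right and down, at radius r is drawn at 1 + k1 r^2 times it, then the intrinsics apply), "xyz" and "attitude" of the camera in the world; the wrist camera has in their place "mount" (4x4, takes a point from camera to tool coordinates, whose origin is the TCP and whose axes are the flange's). Camera axes: x right, y down, z forward; pixel columns grow to the right and rows downward; lengths in m; the calibration is good to about 2 mm. A picture is of the moment at which its call begins: read the wrist's pose just before it. There is no depth.
- ticket.hand_in(): hands the job in; it is judged then, once.
Trained networks look in the newest picture that a camera, given by its name, has taken for a name from the list of things; names that differ only in an ending like _2 or _b are one class to them, and where a whole thing is asked for, a point or a joint stands for the part that bears it (a point fixed in the world has none). Each returns a list of dicts, best first, with "conf" (0 to 1); they miss things now and then, are a little off and sometimes report something else, mostly with a low value. They report only what shows in the picture. A call takes as long as a camera call. They do not tell look-alikes from the thing itself.
- spotter.find_in(target, camera): "uv" ([column, row] in pixels, amid what is visible of it).
- spotter.cut_out(target, camera): "region" (384x512 bool, what is visible of it) and "uv" ([column, row] in pixels, amid what is visible of it).
- spotter.landmark_of(target, camera): "uv" ([column, row] in pixels: a listed point, or the origin of a listed thing).
The state is a dict: "clock": time; "joint_pos": joint angles; "qvel": joint speeds; "tau": joint torques, N m; "tcp_pos": TCP position; "orientation": TCP orientation; "wrist_force": force on the tool from outside, world axes, zero at the start; "ft_torque": the same for the moment, N m; "finger_gap": finger opening in m; "grip_force": force on a finger pad.
Only numpy, scipy, OpenCV 4.12 (cv2) and the standard library are available. Lean on these libraries where they do the work, as an engineer would, in place of code of your own. Each camera call takes 0.05 s, during which the arm holds its last target. There are 200 camera calls.

## Task

Lay the straight laminated iron bar on the black rubber pad in the middle of the sample lift's tray, lengthwise along the pad. Then, with the bar on it, press the sprung tray down until the spring bolt at its end catches it, and let go: the bar stays lying on the pad and the tray stays down by itself.

Things in the scene. Friction and masses are not known exactly. Their poses are not given: they have to be found in the camera images.
- core_center (a point): Centre of the straight laminated iron bar to load: plain dark grey, 20 x 64 x 20 mm, 0.14 to 0.28 kg, lying loose on the table. The point is 10 mm above its underside, 10 mm below its top; y runs along the 64 mm length, x across, z up. Grasp it across its 20 mm width. The U-shaped core of the same iron (62 x 64 mm) is not wanted. A tripod stand 0.55 m tall rises to its left.
- pad_center (a point): Centre of the top face of the rubber pad, 40 (x) x 86 mm (y), on the lift's metal tray (88 x 116 mm, rim 1 mm below the pad's face); moves with the tray, 59 mm above the table when up. x across, y along the pad to the bolt housing, z up. The lift is fixed; the bar's centre belongs 10 mm above this point. Housing: y 77 to 101 mm, 34 mm wide, top 57 mm above the table; knob to y = 118.
- tray (a joint): How far the sprung tray is pushed down (m): 0 up, stop at 0.028. The spring gives 1 N at the top (the bar alone sinks it 1 to 3 mm) plus 0.45 N per mm; the bolt adds up to 3 N. The bolt snaps in at about 0.021, so press to 0.023 to 0.028 (about 12 N, e.g. with shut fingertips on the middle of the bar's top); let go, it then stays near 0.020, else it rises again.
- catch (a joint): How far the spring bolt (the catch) is pushed back into its housing (m): 0 fully out, at most 0.012. On the way down the tray's strike bar pushes it back about 0.007 by its bevelled nose; then it springs out to about 0 over the strike bar and holds the tray down. It needs no handling.
Not all that is in view belongs to the job. What is shaped like the part that bears core_center but purple is not meant.

How it is judged:
At the end, for the whole second after the job is handed in: The bolt holds the tray down (more than 17 mm down, at rest, bolt within 3 mm of home) and the bar lies flat on the pad: its centre within 18 mm across (x) and 20 mm along (y) of the pad's centre and 6 to 14 mm above its face, its length within 17 degrees of the pad's (value of joint tray above 0.017 m and value of joint catch below 0.003 m and x of core_center in the frame of pad_center between -0.018 and 0.018 m and y of core_center in the frame of pad_center between -0.02 and 0.02 m and z of core_center in the frame of pad_center between 0.006 and 0.014 m and angle between the y axis of core_center and the y axis of pad_center, either way round below 0.3 rad and velocity of joint tray between -0.01 and 0.01 m/s); the robot touches nothing.
It fails at once if the tray is pushed down more than 15 mm while the bar is not on it (bar's centre more than 50 mm from the pad's centre, seen from above) (value of joint tray above 0.015 m and horizontal distance between core_center and pad_center above 0.05 m).
It also fails if it takes over 38 s, if anything falls off the work surface, if the arm or the gripper's body presses on something with over 40 N, if the wrist force passes 120 N, or if a joint passes its speed limit or range.

## Working session

There is one attempt and no reset: what is moved stays moved. The work goes in short steps, Python scripts to look and compute and a tool call to move; the robot and the scene stay as the last step left them, time stands still between calls to the robot, and variables do not carry over. Pictures are saved under pics/ and viewed, at most 10 in all, crops included, and the job is handed in when it is done.

Besides the shell and the picture viewer there is one more tool, called after "Request:" as name(argument=value, ...), one argument or row to a line, values as JSON. jog_arm: Moves the arm, as the interface text tells. Shifts and turns lie within -1 to 1; 1 stands for 0.25 m of shift or 180 degrees of turn. Its arguments: {"type":"object","properties":{"increments":{"type":"array"},"force":{"type":"number"}},"required":["increments"]}

```bash
mkdir -p pics; cat > h.py <<'E'
import numpy as np, cv2
from scipy.spatial.transform import Rotation as R
from workcell import env, cams, ticket, spotter
def rot(q): return R.from_quat([q[1],q[2],q[3],q[0]]).as_matrix()
def pose(c,s=None):
    if 'mount' in c:
        T=np.eye(4);T[:3,:3]=rot(s['orientation']);T[:3,3]=s['tcp_pos'];M=T@np.array(c['mount']);return M[:3,:3],M[:3,3]
    a=np.array(c['attitude']);return (rot(a) if a.size==4 else a.reshape(3,3)),np.array(c['xyz'])
def ray(c,uv,s=None):
    Rm,p=pose(c,s)
    d=np.array([(uv[0]-c['cx'])/c['fx'],(uv[1]-c['cy'])/c['fy']]);x=d.copy()
    for _ in range(20): x=d/(1+c['k1']*(x@x))
    return p,Rm@np.array([x[0],x[1],1])
def onz(c,uv,z,s=None):
    p,d=ray(c,uv,s);return p+d*(z-p[2])/d[2]
def proj(c,P,s=None):
    Rm,p=pose(c,s);q=Rm.T@(np.array(P)-p);x=q[:2]/q[2];x=x*(1+c['k1']*(x@x));return np.array([c['cx']+c['fx']*x[0],c['cy']+c['fy']*x[1]])
def save(n,im): cv2.imwrite('pics/'+n,cv2.cvtColor(np.ascontiguousarray(im),cv2.COLOR_RGB2BGR))
E
python3 - <<'E'
from h import *
ims={}
for n in ['scene','side','wrist']:
    s=env.get_state();c=cams.read_camera(n);ims[n]=c['pixels']
    print(n,c.get('xyz'),c.get('attitude'),c['fx'],c['k1'])
    for t,z in [('core_center',.01),('pad_center',.059),('tray',.058),('catch',.05)]:
        for k in ('landmark_of','cut_out'):
            for r in getattr(spotter,k)(t,n)[:4]:
                print(t,k,np.round(r['uv'],1),round(r['conf'],2),np.round(onz(c,r['uv'],z,s),3), r['region'].sum() if 'region' in r else '')
print(np.round(s['orientation'],3),cams.read_camera('wrist')['mount'])
save('scene.png',cv2.resize(ims['scene'],(800,600)));save('side.png',cv2.resize(ims['side'],(800,600)))
E
```

```text
scene [-0.01881489 -0.78160393  0.4681797 ] [-0.47898616  0.78282216 -0.34578085  0.19544137] 380.34519386793426 -0.07440596145830838
core_center landmark_of [227.4 254.5] 0.59 [ 0.359 -0.32   0.01 ] 
core_center cut_out [224.5 259.3] 0.61 [ 0.345 -0.327  0.01 ] 472
pad_center landmark_of [298.7 213.3] 0.6 [ 0.506 -0.379  0.059] 
pad_center cut_out [307.7 216.8] 0.76 [ 0.507 -0.4    0.059] 1033Traceback (most recent call last):
  File "<stdin>", line 8, in <module>
ValueError: it knows: core_center, pad_center
```

```bash
python3 - <<'E'
from h import *
ims={}
for n in ['scene','side','wrist']:
    s=env.get_state();c=cams.read_camera(n);ims[n]=c['pixels']
    print(n,c.get('xyz'),c['fx'],c['k1'])
    for t,z in [('core_center',.01),('pad_center',.059)]:
        for k in ('landmark_of','cut_out'):
            for r in getattr(spotter,k)(t,n)[:4]:
                print(t,k,np.round(r['uv'],1),round(r['conf'],2),np.round(onz(c,r['uv'],z,s),3))
                if k=='cut_out':
                    cs,_=cv2.findContours(r['region'].astype(np.uint8),0,1);q=max(cs,key=cv2.contourArea);print(np.round([onz(c,u,z,s)[:2] for u in cv2.boxPoints(cv2.minAreaRect(q))],3).tolist())
print(np.round(s['orientation'],3),c['mount'],s['clock'])
save('scene.png',cv2.resize(ims['scene'],(800,600)));save('side.png',cv2.resize(ims['side'],(800,600)))
E
```

```text
scene [-0.01881489 -0.78160393  0.4681797 ] 380.34519386793426 -0.07440596145830838
core_center landmark_of [223.8 257.5] 0.86 [ 0.348 -0.322  0.01 ]
core_center cut_out [225.2 258.4] 0.57 [ 0.348 -0.326  0.01 ]
[[0.317, -0.305], [0.349, -0.273], [0.385, -0.335], [0.352, -0.363]]
pad_center landmark_of [299.4 212.9] 0.64 [ 0.508 -0.379  0.059]
pad_center cut_out [308.6 217.2] 0.84 [ 0.507 -0.403  0.059]
[[0.411, -0.425], [0.565, -0.337], [0.577, -0.427], [0.428, -0.495]]
side [0.28195563 0.59391706 0.44407472] 398.2472792975682 -0.11694463432592705
core_center landmark_of [169.4 239.6] 0.67 [ 0.674 -0.064  0.01 ]
core_center landmark_of [335.2 213.3] 0.47 [ 0.35 -0.32  0.01]
core_center cut_out [166.5 235.9] 0.67 [ 0.687 -0.076  0.01 ]
[[0.726, -0.115], [0.703, -0.124], [0.654, -0.034], [0.675, -0.026]]
core_center cut_out [335.5 213.7] 0.65 [ 0.349 -0.318  0.01 ]
[[0.378, -0.327], [0.366, -0.38], [0.321, -0.306], [0.334, -0.259]]
pad_center landmark_of [282.3 178.3] 0.64 [ 0.505 -0.384  0.059]
wrist None 293.9950681022879 0.007702259148415631
[0.    0.99  0.143 0.   ] [[ 6.10748379e-04 -9.64707720e-01 -2.63322317e-01  6.67553853e-02]
 [ 9.99999792e-01  5.34421783e-04  3.61486382e-04  5.95021518e-04]
 [-2.08003521e-04 -2.63322483e-01  9.64707845e-01 -1.42878377e-01]
 [ 0.00000000e+00  0.00000000e+00  0.00000000e+00  1.00000000e+00]] 0.75
```

View pics/scene.png

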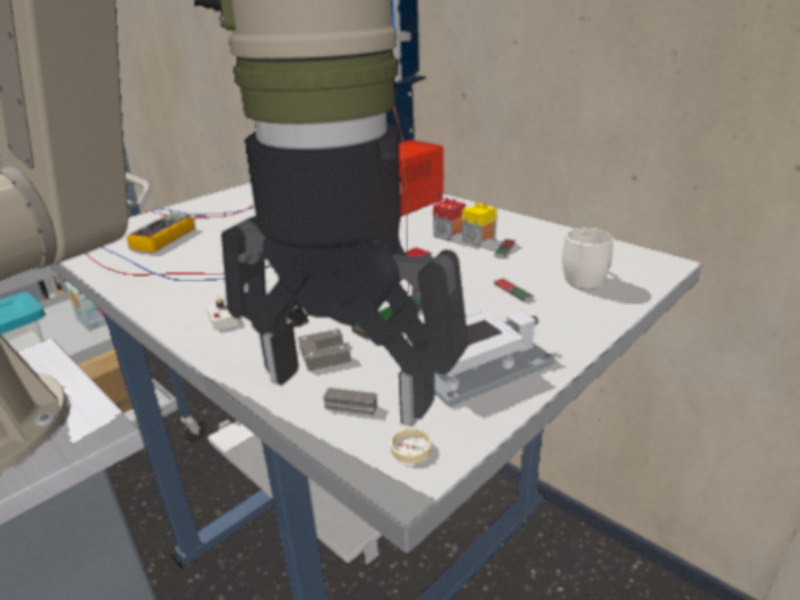

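View pics/side.png

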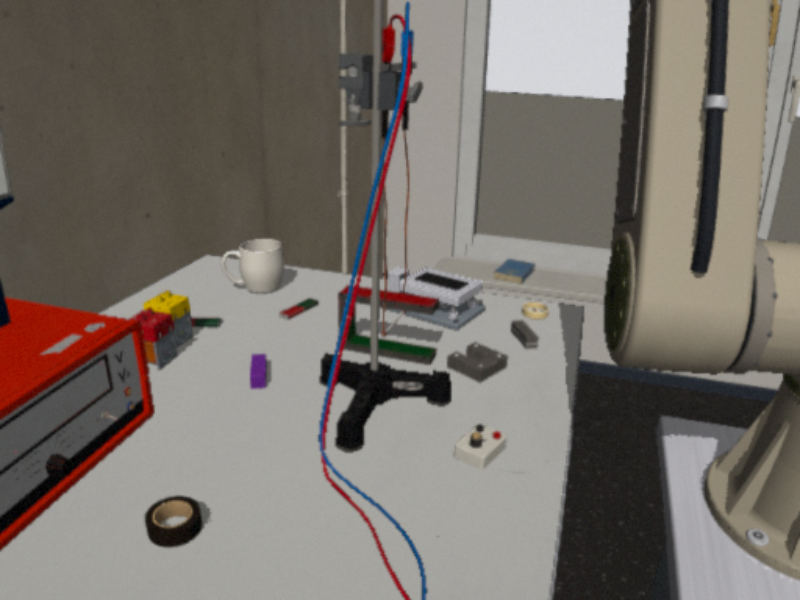

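Candidates (scene pixels, 512 wide): the plain bar at (224,257), and the U-core at (208,224). In the side view the purple bar is at (166,237) and the plain bar at (335,213), with red/green magnets elsewhere. I choose the plain dark grey bar near (0.349, -0.320). Next I check it in a crop.

```bash
python3 - <<'E'
from h import *
c=cams.read_camera('scene');save('crop.png',cv2.resize(c['pixels'][195:285,180:370],None,fx=4,fy=4,interpolation=cv2.INTER_CUBIC))
c=cams.read_camera('side')
for uv in [(240,240),(240,100),(211,285*.8),(285,240)]: print(uv,np.round(onz(c,uv,.02),3))
E
```

```text
(240, 240) [ 0.524 -0.098  0.02 ]
(240, 100) [ 1.08  -1.659  0.02 ]
(211, 228.0) [ 0.603 -0.126  0.02 ]
(285, 240) [ 0.434 -0.131  0.02 ]
```

View pics/crop.png

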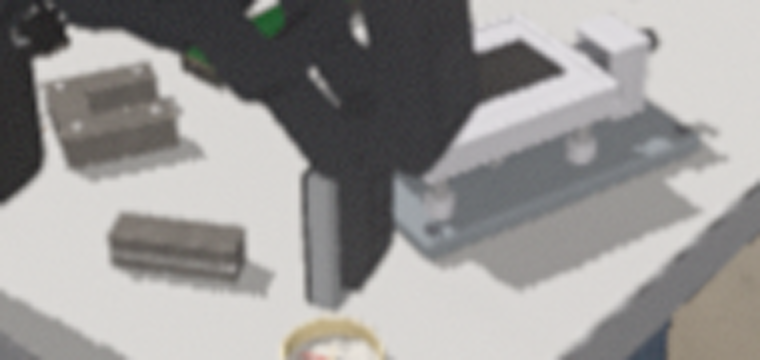

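Request:
jog_arm(
  increments=[
    [[0.155, -0.06, -0.06, 0, 0, 0, 0], [0.155, -0.06, -0.06, 0, 0, 0, 0], [0.155, -0.06, -0.06, 0, 0, 0, 0], [0.155, -0.06, -0.06, 0, 0, 0, 0], [0.155, -0.06, -0.06, 0, 0, 0, 0], [0.155, -0.06, -0.06, 0, 0, 0, 0], [0, 0, 0, 0, 0, 0, 0], [0, 0, 0, 0, 0, 0, 0]],
  ],
)

```text
clock: 1.9
tcp_pos: [0.3614, -0.3987, 0.3217]
orientation: [0.001, 0.989, 0.145, 0.0]
wrist_force: [-0.4, 0.4, -0.1]
finger_gap: 0.0856
grip_force: 0.0
```

The crop shows the plain grey straight bar at (224,257) and the U-core separate at upper left. The lift's black pad shows at about (310,212), with the bolt housing at (333,206). Now the wrist view.

```bash
cat > look.py <<'E'
from h import *
import sys
def box(c,m,z,s):
    ys,xs=np.nonzero(m);P=np.array([onz(c,(x,y),z,s)[:2] for x,y in zip(xs,ys)],np.float32)
    (ctr,wh,a)=cv2.minAreaRect(P); b=cv2.boxPoints((ctr,wh,a)); e=[b[1]-b[0],b[2]-b[1]]; e=max(e,key=np.linalg.norm)
    return np.round(ctr,4),np.round(wh,3),round(np.degrees(np.arctan2(e[1],e[0])),1)
for n in sys.argv[2:]:
    s=env.get_state();c=cams.read_camera(n)
    for t,z in [('core_center',.02),('pad_center',.059)]:
        for r in spotter.landmark_of(t,n)[:3]: print(n,t,np.round(r['uv'],1),round(r['conf'],2),np.round(onz(c,r['uv'],z if t[0]=='p' else .01,s),4))
        for r in spotter.cut_out(t,n)[:3]: print('  cut',np.round(r['uv'],1),round(r['conf'],2),*box(c,r['region'],z,s))
    save(f'{sys.argv[1]}_{n}.png',cv2.resize(c['pixels'],(800,600)))
print(s['clock'])
E
python3 look.py a wrist scene side
```

```text
wrist core_center [201.9 143.5] 0.63 [ 0.3537 -0.3158  0.01  ]
  cut [204.5 143.1] 0.6 [ 0.3524 -0.3209] [0.021 0.066] -59.6
wrist pad_center [272.9  40. ] 0.93 [ 0.5121 -0.3771  0.059 ]
  cut [272.7  41.7] 0.79 [ 0.5078 -0.3814] [0.089 0.124] -15.7
  cut [223.9 257.7] 0.73 [ 0.3422 -0.3286] [0.043 0.068] -56.9
scene pad_center [296.6 210.8] 0.64 [ 0.5106 -0.3694  0.059 ]
  cut [297.8 219.4] 0.7 [ 0.4928 -0.3925] [0.115 0.133] -16.3
side core_center [336.  216.9] 0.65 [ 0.3458 -0.3002  0.01  ]
side core_center [167.6 238.8] 0.53 [ 0.6788 -0.0652  0.01  ]
  cut [337.4 212.6] 0.78 [ 0.3478 -0.2999] [0.038 0.095] -62.9
  cut [167.3 237.5] 0.75 [ 0.6801 -0.0573] [0.021 0.097] -61.4
side pad_center [282.  178.8] 0.87 [ 0.5053 -0.3802  0.059 ]
  cut [283.9 184.1] 0.72 [ 0.5012 -0.342 ] [0.148 0.146] 73.4
2.4
```

View pics/a_wrist.png

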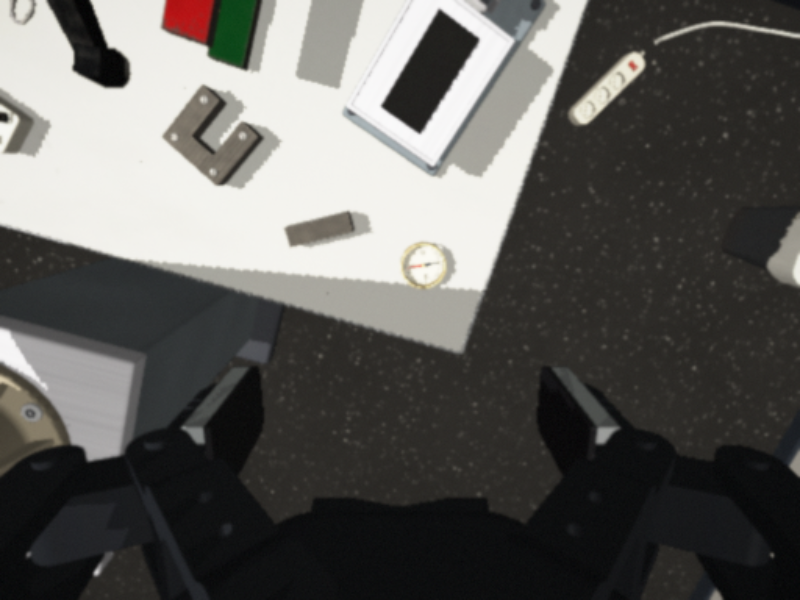

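The wrist view shows the bar at (320,229), the U-core at (212,135), and the lift with its black pad at (430,70) and the housing beyond it. The tray box measures 89 x 124 mm and the bar 21 x 66 mm, so both fit. I turn the tool to tool x = 120°, which keeps joint 6 in range, then look again.

Request:
jog_arm(
  increments=[
    [[0, 0, 0.037, 0, 0, -0.0444, 60], [0, 0, 0.037, 0, 0, -0.0444, 60], [0, 0, 0.037, 0, 0, -0.0444, 60], [0, 0, 0.037, 0, 0, -0.0444, 60], [0, 0, 0.037, 0, 0, -0.0444, 60], [0, 0, 0.037, 0, 0, -0.0444, 60], [0, 0, 0.037, 0, 0, -0.0444, 60], [0, 0, 0.037, 0, 0, -0.0444, 60], [0, 0, 0.037, 0, 0, -0.0444, 60], [0, 0, 0.037, 0, 0, -0.0444, 60], [0, 0, 0.037, 0, 0, -0.0444, 60], [0, 0, 0.037, 0, 0, -0.0444, 60], [0, 0, 0.037, 0, 0, -0.0444, 60], [0, 0, 0, 0, 0, 0, 60], [0, 0, 0, 0, 0, 0, 60]],
  ],
)

```text
clock: 4.15
tcp_pos: [0.3606, -0.399, 0.2012]
orientation: [-0.0, 0.498, 0.867, 0.0]
wrist_force: [0.9, -0.7, -0.8]
finger_gap: 0.0655
grip_force: 0.0
```

```bash
python3 look.py b wrist scene; python3 - <<'E'
from h import *
s=env.get_state();M=rot(s['orientation']);print(np.round(M,3),np.round(s['joint_pos'],2),s['tcp_pos'],s['finger_gap'])
E
```

```text
wrist core_center [283.8 102.8] 0.74 [ 0.3502 -0.3206  0.01  ]
  cut [285.8 101.6] 0.78 [ 0.3506 -0.3207] [0.021 0.063] -58.8
wrist pad_center [383.6 230.4] 0.86 [ 0.5038 -0.38    0.059 ]
  cut [383.3 218.7] 0.69 [ 0.5033 -0.3795] [0.088 0.126] -16.1
scene core_center [225.1 257.7] 0.69 [ 0.3492 -0.3242  0.01  ]
  cut [223.7 256.5] 0.96 [ 0.3422 -0.329 ] [0.043 0.07 ] -59.7
scene pad_center [296.3 214.4] 0.73 [ 0.4993 -0.3776  0.059 ]
  cut [225.4 258.6] 0.24 [ 0.3106 -0.3682] [0.039 0.065] -59.8
4.4
[[-0.506  0.863  0.   ]
 [ 0.863  0.506 -0.   ]
 [-0.    -0.    -1.   ]] [-0.99  0.25 -0.11  1.21 -0.    0.06] [ 0.36060238 -0.3991352   0.20116998] 0.06515230721204354
```

View pics/b_wrist.png

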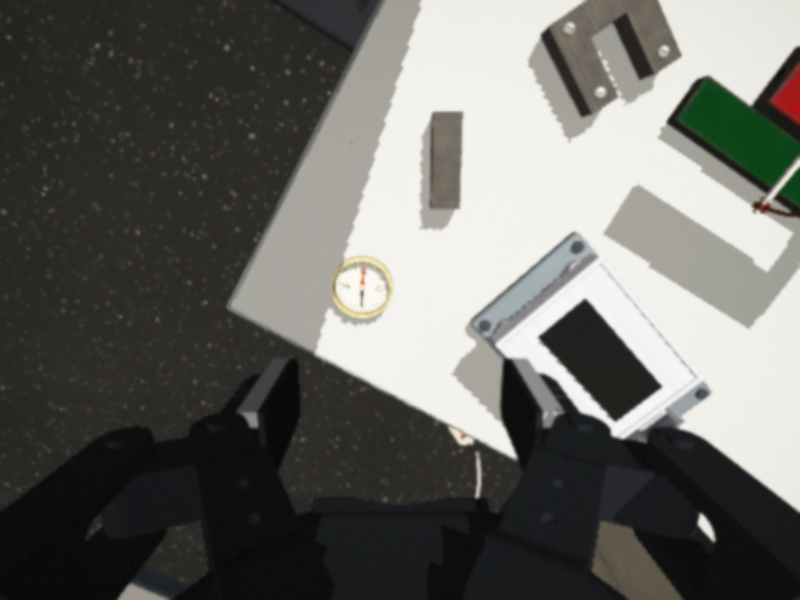

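The wrist view shows the bar at (446,160), the compass at (362,288), the U-core at (612,50), and the pad at (600,360). The bar is at (0.351, -0.3207). I move above it, go down and grasp.

Request:
jog_arm(
  increments=[
    [[0.145, 0.063, 0, 0, 0, 0, 60], [0.145, 0.063, 0, 0, 0, 0, 60], [0, 0, 0.17, 0, 0, 0, 60], [0, 0, 0.17, 0, 0, 0, 60], [0, 0, 0.17, 0, 0, 0, 60], [0, 0, 0.13, 0, 0, 0, 60], [0, 0, 0.1, 0, 0, 0, 60], [0, 0, 0.05, 0, 0, 0, 60], [0, 0, 0, 0, 0, 0, 60], [0, 0, 0, 0, 0, 0, 60]],
  ],
)

```text
clock: 5.65
tcp_pos: [0.3512, -0.3208, 0.0038]
orientation: [-0.0, 0.497, 0.868, -0.0]
wrist_force: [0.9, 0.5, 0.6]
finger_gap: 0.0653
grip_force: 0.0
```

Request:
jog_arm(
  increments=[
    [[0, 0, 0, 0, 0, 0, 255], [0, 0, 0, 0, 0, 0, 255], [0, 0, 0, 0, 0, 0, 255], [0, 0, 0, 0, 0, 0, 255], [0, 0, 0, 0, 0, 0, 255], [0, 0, 0, 0, 0, 0, 255], [0, 0, 0, 0, 0, 0, 255], [0, 0, 0, 0, 0, 0, 255]],
  ],
  force=60,
)

```text
clock: 6.45
tcp_pos: [0.3516, -0.3211, 0.0046]
orientation: [0.001, 0.497, 0.868, -0.0]
wrist_force: [0.2, 1.7, 4.9]
finger_gap: 0.0183
grip_force: 59.5
```

Gripped (gap 18 mm, 60 N). I lift, turn to line up with the pad, and carry it over.

Request:
jog_arm(
  increments=[
    [[0, 0, -0.15, 0, 0, 0, 255], [0, 0, -0.18, 0, 0, 0, 255], [0, 0, -0.18, 0, 0, 0, 255], [0, 0, -0.1, 0, 0, -0.0405, 255], [0, 0, 0, 0, 0, -0.0405, 255], [0, 0, 0, 0, 0, -0.0405, 255], [0, 0, 0, 0, 0, -0.0405, 255], [0, 0, 0, 0, 0, -0.0405, 255], [0, 0, 0, 0, 0, -0.0405, 255], [-0.165, -0.0144, 0, 0, 0, 0, 255], [-0.165, -0.0144, 0, 0, 0, 0, 255], [-0.165, -0.0144, 0, 0, 0, 0, 255], [-0.165, -0.0144, 0, 0, 0, 0, 255], [0, 0, 0, 0, 0, 0, 255], [0, 0, 0, 0, 0, 0, 255]],
  ],
)

```text
clock: 7.95
tcp_pos: [0.5059, -0.3791, 0.1546]
orientation: [-0.001, 0.138, 0.99, 0.001]
wrist_force: [-0.7, 0.4, -3.1]
finger_gap: 0.0187
grip_force: 59.5
```

```bash
python3 - <<'E'
from h import *
s=env.get_state();M=rot(s['orientation']);print(np.round(s['tcp_pos'],4),np.degrees(np.arctan2(M[1,0],M[0,0])),s['finger_gap'],s['grip_force'])
o=[]
for n in ['scene','side']:
    c=cams.read_camera(n);im=c['pixels'].copy()
    for t,z in [('core_center',s['tcp_pos'][2]+.006),('pad_center',.059)]:
        for r in spotter.landmark_of(t,n)[:2]: print(n,t,np.round(r['uv'],1),round(r['conf'],2),np.round(onz(c,r['uv'],z),4))
    u=proj(c,[.506,-.38,.1]).astype(int);o.append(cv2.resize(im[u[1]-50:u[1]+50,u[0]-65:u[0]+65],None,fx=4,fy=4,interpolation=cv2.INTER_CUBIC)[:, :400])
save('hov.png',np.hstack(o))
E
```

```text
[ 0.5059 -0.3791  0.1546] 164.1735173815747 0.018682357726974682 59.54813003540039
scene core_center [300.5 169.5] 0.72 [ 0.5011 -0.384   0.1606]
scene core_center [254.2 166.2] 0.53 [ 0.4553 -0.3064  0.1606]
scene pad_center [293.4 216.8] 0.77 [ 0.4884 -0.3789  0.059 ]
side core_center [284.6 143.6] 0.63 [ 0.5007 -0.3689  0.1606]
side core_center [170.  238.1] 0.55 [0.539  0.1604 0.1606]
side pad_center [280.2 176.6] 0.77 [ 0.514  -0.3946  0.059 ]
```

View pics/hov.png

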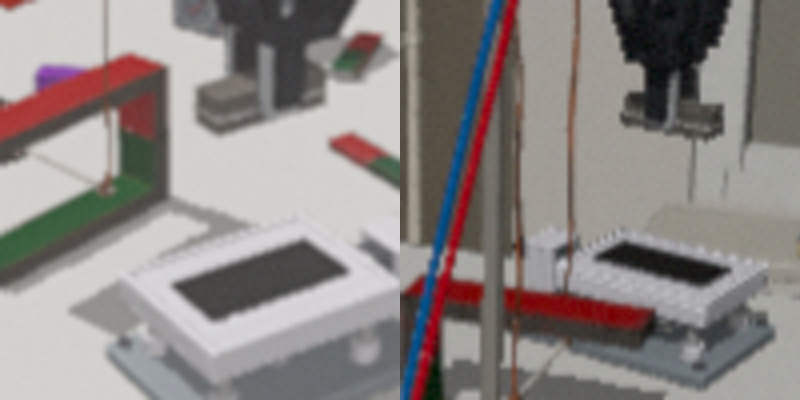

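The crops show the bar held level above the lift, and the pad now fully visible at (260,280) left and (664,262) right. I fit the pad's dark blob in both views.

```bash
python3 - <<'E'
from h import *
from look import box
for n in ['scene','side']:
    c=cams.read_camera(n);g=c['pixels'].max(2)
    u=proj(c,[.506,-.38,.059])
    m=(g<90).astype(np.uint8);k,l,st,ce=cv2.connectedComponentsWithStats(m)
    i=l[int(u[1]),int(u[0])];print(n,u,i,st[i],*box(c,l==i,.059,None))
E
```

```text
Traceback (most recent call last):
  File "look.py", line 13, in <module>
    print(s['clock'])
          ^
NameError: name 's' is not defined
```

```bash
(cat h.py; sed -n '/^def box/,/return/p' look.py) > h2.py; mv h2.py h.py; python3 - <<'E'
from h import *
for n in ['scene','side']:
    c=cams.read_camera(n);g=c['pixels'].max(2)
    u=proj(c,[.506,-.38,.059])
    m=(g<90).astype(np.uint8);k,l,st,ce=cv2.connectedComponentsWithStats(m)
    i=l[int(u[1]),int(u[0])];print(n,u,i,st[i],*box(c,l==i,.059,None))
E
```

```text
scene [299.29762775 213.47722807] 142 [278 206  42  18 360] [ 0.5033 -0.3805] [0.035 0.08 ] -16.1
side [281.73484287 178.7947862 ] 79 [266 174  33  11 164] [ 0.5036 -0.3762] [0.038 0.084] -17.4
```

Both views agree on the pad at (0.5035, -0.379), 16° off. I lower the bar and check contact.

Request:
jog_arm(
  increments=[
    [[0.01, 0, 0.13, 0, 0, 0, 255], [0, 0, 0.13, 0, 0, 0, 255], [0, 0, 0.06, 0, 0, 0, 255], [0, 0, 0.03, 0, 0, 0, 255], [0, 0, 0.016, 0, 0, 0, 255], [0, 0, 0, 0, 0, 0, 255], [0, 0, 0, 0, 0, 0, 255]],
  ],
)

```text
clock: 9.05
tcp_pos: [0.5041, -0.3796, 0.0658]
orientation: [0.001, 0.138, 0.99, -0.001]
wrist_force: [-0.0, 0.5, -1.9]
finger_gap: 0.0183
grip_force: 59.5
```

Request:
jog_arm(
  increments=[
    [[0, 0, 0.012, 0, 0, 0, 255], [0, 0, 0, 0, 0, 0, 255], [0, 0, 0, 0, 0, 0, 255]],
  ],
)

```text
clock: 9.35
tcp_pos: [0.5041, -0.3796, 0.0624]
orientation: [0.001, 0.138, 0.99, -0.001]
wrist_force: [1.6, -0.8, -0.9]
finger_gap: 0.0184
grip_force: 59.8
```

Contact is made. I release gently and lift off.

Request:
jog_arm(
  increments=[
    [[0, 0, 0, 0, 0, 0, 150], [0, 0, 0, 0, 0, 0, 150], [0, 0, 0, 0, 0, 0, 120], [0, 0, 0, 0, 0, 0, 120], [0, 0, -0.1, 0, 0, 0, 120], [0, 0, -0.15, 0, 0, 0, 120], [0, 0, -0.1, 0, 0, 0, 255], [0, 0, 0, 0, 0, 0, 255], [0, 0, 0, 0, 0, 0, 255], [0, 0, 0, 0, 0, 0, 255], [0, 0, 0, 0, 0, 0, 255]],
  ],
)

```text
clock: 10.45
tcp_pos: [0.5027, -0.3782, 0.1474]
orientation: [-0.001, 0.138, 0.99, 0.001]
wrist_force: [-0.6, 0.0, 0.3]
finger_gap: -0.0001
grip_force: 0.0
```

```bash
python3 - <<'E'
from h import *
s=env.get_state();print(np.round(s['tcp_pos'],4),s['finger_gap'],s['clock'])
o=[]
for n in ['scene','side']:
    c=cams.read_camera(n);im=c['pixels']
    for t,z in [('core_center',.067)]:
        for r in spotter.landmark_of(t,n)[:2]: print(n,t,np.round(r['uv'],1),round(r['conf'],2),np.round(onz(c,r['uv'],z),4))
    u=proj(c,[.506,-.38,.1]).astype(int);o.append(cv2.resize(im[u[1]-50:u[1]+50,u[0]-65:u[0]+65],None,fx=4,fy=4,interpolation=cv2.INTER_CUBIC)[:, :400])
save('rel.png',np.hstack(o))
E
```

```text
[ 0.5027 -0.3782  0.1474] -0.00014192929780203076 10.45
scene core_center [300.1 211.7] 0.68 [ 0.5021 -0.3849  0.067 ]
scene core_center [253.  167.5] 0.62 [ 0.5919 -0.165   0.067 ]
side core_center [283.4 177.7] 0.64 [ 0.4992 -0.3692  0.067 ]
```

View pics/rel.png

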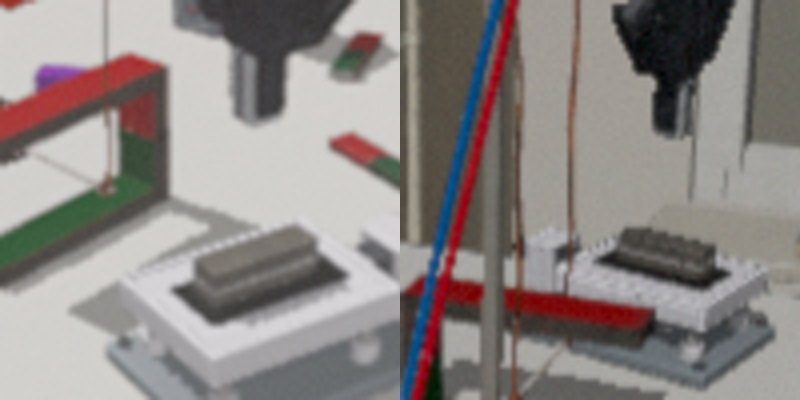

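The bar lies centred and lengthwise on the pad, clear of the shut fingers. Now I press.

Request:
jog_arm(
  increments=[
    [[0, 0, 0.13, 0, 0, 0, 255], [0, 0, 0.1, 0, 0, 0, 255], [0, 0, 0.04, 0, 0, 0, 255], [0, 0, 0.025, 0, 0, 0, 255], [0, 0, 0.025, 0, 0, 0, 255], [0, 0, 0.02, 0, 0, 0, 255], [0, 0, 0.02, 0, 0, 0, 255], [0, 0, 0.01, 0, 0, 0, 255], [0, 0, 0, 0, 0, 0, 255], [0, 0, 0, 0, 0, 0, 255]],
  ],
)

```text
clock: 11.65
tcp_pos: [0.5029, -0.3784, 0.0584]
orientation: [-0.0, 0.138, 0.99, 0.0]
wrist_force: [-5.1, 3.3, 7.5]
finger_gap: 0.0004
grip_force: 3.8
```

Request:
jog_arm(
  increments=[
    [[0, 0, 0.015, 0, 0, 0, 255], [0, 0, 0.01, 0, 0, 0, 255], [0, 0, 0, 0, 0, 0, 255], [0, 0, 0, 0, 0, 0, 255]],
  ],
)

```text
clock: 12.05
tcp_pos: [0.5032, -0.3786, 0.0527]
orientation: [-0.0, 0.138, 0.99, -0.0]
wrist_force: [-5.2, 4.6, 10.8]
finger_gap: 0.0001
grip_force: 5.1
```

The tray is about 26 mm down, and the force fits the spring alone, so the bolt is in. I let go and look.

Request:
jog_arm(
  increments=[
    [[0, 0, -0.02, 0, 0, 0, 255], [0, 0, -0.02, 0, 0, 0, 255], [0, 0, -0.04, 0, 0, 0, 255], [0, 0, -0.12, 0, 0, 0, 255], [0, 0, -0.18, 0, 0, 0, 255], [0, 0, -0.05, 0, 0, 0, 255], [0, 0, 0, 0, 0, 0, 255], [0, 0, 0, 0, 0, 0, 255]],
  ],
)

```text
clock: 12.85
tcp_pos: [0.5035, -0.379, 0.1575]
orientation: [0.0, 0.138, 0.99, -0.0]
wrist_force: [-0.6, 1.1, -1.6]
finger_gap: 0.0
grip_force: 0.0
```

```bash
python3 - <<'E'
from h import *
s=env.get_state();print(np.round(s['tcp_pos'],4),s['wrist_force'],s['clock'])
o=[]
for n in ['scene','side']:
    c=cams.read_camera(n);im=c['pixels']
    for t,z in [('core_center',.049),('pad_center',.039)]:
        for r in spotter.landmark_of(t,n)[:2]: print(n,t,np.round(r['uv'],1),round(r['conf'],2),np.round(onz(c,r['uv'],z),4))
    print([np.round(proj(c,[.5035,-.379,z]),1).tolist() for z in (.077,.059)])
    u=proj(c,[.506,-.38,.1]).astype(int);o.append(cv2.resize(im[u[1]-50:u[1]+50,u[0]-65:u[0]+65],None,fx=4,fy=4,interpolation=cv2.INTER_CUBIC)[:, :400])
save('end.png',np.hstack(o))
E
```

```text
[ 0.5035 -0.379   0.1575] [-0.62153579  1.10638054 -1.64057574] 12.85
scene core_center [296.3 218.4] 0.79 [ 0.4999 -0.3773  0.049 ]
scene core_center [252.4 165.5] 0.36 [ 0.6273 -0.1273  0.049 ]
scene pad_center [295.4 221.3] 0.58 [ 0.5024 -0.3732  0.039 ]
[[298.3, 206.2], [298.1, 213.8]]
side core_center [169.2 237.3] 0.7 [ 0.6431 -0.0124  0.049 ]
side core_center [284.7 183.1] 0.63 [ 0.4966 -0.3771  0.049 ]
side pad_center [283.6 183.8] 0.66 [ 0.5036 -0.3955  0.039 ]
[[282.9, 172.7], [282.5, 179.0]]
```

View pics/end.png

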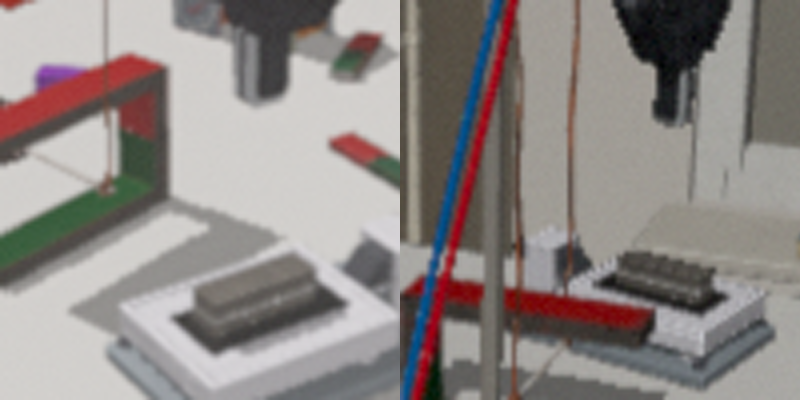

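The tray stays down with the bar centred on the pad, about 7 px lower in the scene view (around 19 mm), and the gripper is clear. I hand in.

```bash
python3 -c "
from workcell import ticket
print(ticket.hand_in())"
```

```text
the job is handed in; nothing more can be done
None
```

The job is handed in (no verdict was returned): in the last pictures the bar lies centred lengthwise on the pad, the tray stays down by itself about 19 mm, and the gripper is clear.

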